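# Hang the large hoop on the spring balance

### The arm

A 6-joint arm with a two-finger parallel gripper is mounted at the origin on the work surface; the furniture and walls round the work are solid. World frame = base frame: x ahead of the robot, y to its left, z up, the work surface at z = 0. Lengths are in mm, angles in rad, forces in N, time in s.
With the tool pointing down it reaches from about 350 to 975 mm from the base axis. Payload 7.1 kg.
Tool frame: the origin (TCP) lies midway between the tips of the shut fingers; the grasp point (between the pads) lies 19 mm behind it; z points along the fingers, y is the line along which they close (so a half turn about z gives the same grasp; the last joint's range is limited). The gripper opens to 88 mm and grips with 3 to 60 N. Pads are 20 mm wide; open, the fingers measure 115 mm over their backs; the gripper's body (75 mm by 178 mm) begins 61 mm behind the grasp point.
Start: joints at [-1.263, 0.423, 1.63, -0, 1.089, -0.019], TCP at [200.651, -591.899, 222.675] pointing down, gripper open.
Joint ranges: [-3, 3], [-0.9, 2.11], [0.09, 2.58], [-1.31, 4.45], [0.11, 2.69], [-2.54, 2.54]. Speed limits (rad/s): [2.39, 2.39, 3.01, 3.14, 3.14, 3.14].

### API

Orientations are given as a rotation vector (axis times angle).
In Python, from workcell import ctrl gives the robot as it stands. The module is installed in compiled form; this text tells all that it offers.
- The arm moves only by the tool servo_tool, never from a script. Its argument "increments" is a list of rows, each a list of 7 numbers: the shift along the world's x, y, z in cm, then the turn, a rotation vector about the world's x, y, z in degrees, then the opening, from -1 (shut) to 1 (fully open). A call has 1 to 20 rows; each row is the pose to reach, as a shift and turn from the pose commanded when the call began; what a row does not reach only later rows make up. A row lasts 1/12 s, in which the tool goes at most 41.7 mm and 7.16 degrees, less where a joint would pass 70% of its speed; a pose out of reach is approached as far as the arm can. A call with a gripper value outside its range is refused whole. The fingers move at their own pace and stop on an object; the grip force is fixed at half the most. Time passes only in rows, so rows that repeat a pose let the fingers close. It gives the time, the measured TCP pose, the force, the opening and the grip force at its end, in the units of the state.
- ctrl.get_obs(): the state, without advancing time (a new reading comes with each control period).
- ctrl.get_image(name): name is "scene" or "top" or "wrist"; returns a dict with "image" (420x560x3 uint8, red, green, blue), "fx", "fy", "cx", "cy" (pixels), "extrinsics" (4x4, takes a point from camera to world coordinates); the wrist camera has in their place "tool_from_camera" (4x4, takes a point from camera to tool coordinates, whose origin is the TCP and whose axes are the flange's). Camera axes: x right, y up, looking along -z (the intrinsics and any distortion apply to the point x, -y, -z); pixel columns grow to the right and rows downward; lengths in mm; the calibration is good to about 2 mm. A picture is of the moment at which its call begins: read the wrist's pose just before it. There is no depth.
- ctrl.close_job(): hands the job in; it is judged then, once.
The state is a dict: "t": time; "qpos": joint angles; "qvel": joint speeds; "joint_torque": joint torques, N m; "ee_pos": TCP position; "orientation": TCP orientation; "ft_force": force on the tool from outside, world axes, zero at the start; "moment": the same for the moment, N m; "width": finger opening in mm; "grasp_force": force on a finger pad.
Only numpy, scipy, OpenCV 4.12 (cv2) and the standard library are available. Lean on these libraries where they do the work, as an engineer would, in place of code of your own. Each camera call takes 0.05 s, during which the arm holds its last target. There are 200 camera calls.

### The job

Take the large wooden hoop out of the drying rack by its rim and hang it on the safety hook of the spring balance under the bench shelf, so that it can be weighed: press the rim down past the sprung latch until it rests in the bend of the hook and the latch has snapped shut above it, then let go and leave it hanging still. Do not let the hoop fall, keep the two smaller hoops standing in the rack, and do not disturb the jar.

Things in the scene. Friction and masses are not known exactly. Their poses are not given: they have to be found in the camera images.
- hoop_large_center (a point): Centre of the large flat beech hoop: outside diameter 180 mm, hole 152 mm (rim 14 mm wide), 12 mm thick, 56 to 104 g. It stands upright in one of the rack's three places, its centre about 113 mm above the table. The frame's y axis is the hoop's axis (normal to its flat faces, level); x and z lie in its plane.
- hook_seat (a point): Point in the bend of the balance's J-hook (7 mm steel bar) where the inside of the hoop's top comes to rest, 250 mm above the table when unloaded; axes as the shelf. The large hoop hangs with its centre 76 mm below it, its axis along y. Hook in the y-z plane: shank at y = +18.5 mm, bend, free leg at y = -18.5 mm, 30 mm clear between, mouth upward. It sinks under load, see hook_point.
- hook_point (a point): Rounded end of the hook's free leg, 51 mm above the seat, y = -21.5 mm (its top 305 mm above the table, unloaded). The hoop goes over it from the -y side with the point inside its hole, then down. The hook slides down against the balance's spring, 8 mm per newton, at most 60 mm, and springs back, so it gives way when pressed. The balance's tube (18 mm, from 334 mm up) is above the shank.
- latch (a joint): Sprung steel tongue, 9 mm wide, that shuts the hook's mouth: hinged on the shank 47 mm above the seat, level against the free leg when shut (0 rad). Turns only downward, to 1.45 rad, and springs back. Near its free end it yields from about 2.5 N and takes 4 to 8 N to pass, more than the hoop weighs. The rim has passed it about 3 mm above the seat; then it snaps back to 0 above the rim.
- shelf: Fixed bench shelf, origin on the table below the hook; x to its back, y along it, z up. Board 350 mm (y) by 130 mm (x -50 to +80 mm), underside 395 mm, top 413 mm above the table, with bottles on it up to 510 mm. The board overhangs the hook: a gripper gets there only slanting in from the front. U-shaped legs of 10 mm bar at y = -155 and +155 mm, x -13 to +75 mm.
- rack: Fixed wooden drying rack, 136 mm (x) by 174 mm (y), origin on the table at its middle. Two round rails along its y, at x = -48 and +48 mm, 36 mm high at their tops, with upright pins up to 88 mm high that form three places 50 mm apart (y = -50, 0, +50 mm), each 14.5 mm wide. A hoop lifts straight up and out.
- hoop_small_a_center (a point): Centre of a smaller hoop of the same wood: outside diameter 140 mm, hole 112 mm, 12 mm thick, standing in another place of the rack, centre 89 mm high; y is its axis. To be left there.
- hoop_small_b_center (a point): Centre of the second smaller hoop, same as the first, in the remaining place of the rack. To be left there.
- jar_center (a point): Centre (half-way up) of a loose water jar, 76 mm across, 102 mm high, standing upright on the table between the robot and the shelf. To be left alone.

How it is judged (in metres and radians):
On the way:
1. the large hoop has been lifted clear of the rack (height (world z) of hoop_large_center above 0.17 m), for 0.1 s.
At the end, for the whole second after the job is handed in: The large hoop hangs at rest in the bend of the hook: centre 66 to 81 mm below the seat point, within 20 mm of it along x and 15 mm along y, axis within 0.4 rad of the shelf's y, slower than 0.03 m/s and 0.4 rad/s, the latch shut above the rim (under 0.12 rad) (z of hoop_large_center in the frame of hook_seat between -0.081 and -0.066 m and y of hoop_large_center in the frame of hook_seat between -0.015 and 0.015 m and x of hoop_large_center in the frame of hook_seat between -0.02 and 0.02 m and angle between the y axis of hoop_large_center and the y axis of hook_seat, either way round below 0.4 rad and value of joint latch below 0.12 rad and linear speed of hoop_large below 0.03 m/s and angular speed of hoop_large below 0.4 rad/s); the robot touches nothing.
It fails at once if the large hoop is let fall to the table (height (world z) of hoop_large_center below 0.08 m).
It fails at once if a smaller hoop is knocked out of its place (distance of any of hoop_small_a_center, hoop_small_b_center from where it was at the start of the episode above 0.025 m).
It fails at once if the jar is knocked or moved (distance of jar_center from where it was at the start of the episode above 0.025 m).
It also fails if it takes over 58 s, if anything falls off the work surface, if the arm or the gripper's body presses on something with over 40 N, if the wrist force passes 120 N, or if a joint passes its speed limit or range.

## Working session

There is one attempt and no reset: what is moved stays moved. The work goes in short steps, Python scripts to look and compute and a tool call to move; the robot and the scene stay as the last step left them, time stands still between calls to the robot, and variables do not carry over. Pictures are saved under pics/ and viewed, at most 10 in all, crops included, and the job is handed in when it is done.

Besides the shell and the picture viewer there is one more tool, called after "Emit:" as name(argument=value, ...), one argument or row to a line, values as JSON. servo_tool: Moves the arm, as the interface text tells. Its arguments: {"type":"object","properties":{"increments":{"type":"array","items":{"type":"array","items":{"type":"number"}}}},"required":["increments"]}

```bash
mkdir -p pics; python3 - <<'E'
from workcell import ctrl
import cv2, numpy as np
o=ctrl.get_obs();print({k:np.round(v,3) for k,v in o.items()})
for n in ("scene","top"):
    d=ctrl.get_image(n);cv2.imwrite(f"pics/{n}0.png",d["image"][:,:,::-1])
    print(n,d["fx"],d["fy"],d["cx"],d["cy"],np.round(d["extrinsics"],3).tolist(),[k for k in d])
E
```

```text
{'t': np.float64(0.0), 'qpos': array([-1.263,  0.424,  1.631, -0.   ,  1.089, -0.019]), 'qvel': array([-0.   , -0.001, -0.001,  0.001, -0.   , -0.001]), 'joint_torque': array([-2.0000e-03, -5.4463e+01, -2.7367e+01,  6.4000e-02,  2.3000e-02,
       -0.0000e+00]), 'ee_pos': array([ 200.514, -591.393,  221.936]), 'orientation': array([-3.098, -0.511,  0.   ]), 'ft_force': array([ 0.088, -0.409,  0.089]), 'moment': array([-0.029, -0.057, -0.001]), 'grasp_force': np.float64(0.0), 'width': np.float64(87.968)}
scene 474.59023017855776 474.59023017855776 274.3472307813072 207.60475261853668 [[-0.859, 0.367, -0.357, 136.66], [-0.513, -0.611, 0.603, 576.256], [0.003, 0.701, 0.713, 964.821], [0.0, 0.0, 0.0, 1.0]] ['image', 'fx', 'fy', 'cx', 'cy', 'extrinsics']
top 517.4436914454328 517.4436914454328 271.70309404871637 211.64261111954443 [[-0.013, 0.994, -0.108, 347.729], [-1.0, -0.014, -0.007, -76.269], [-0.009, 0.108, 0.994, 1617.269], [0.0, 0.0, 0.0, 1.0]] ['image', 'fx', 'fy', 'cx', 'cy', 'extrinsics']
```

View pics/scene0.png

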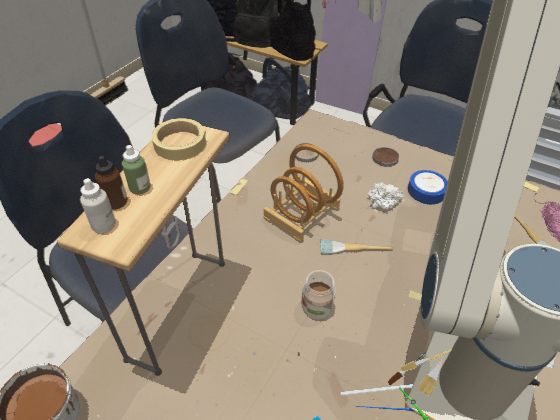

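View pics/top0.png

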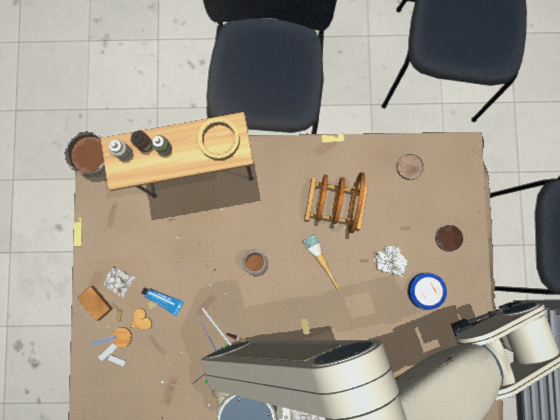

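The scene view shows the rack with the large hoop at its far (−y) end, around (316,172). The jar is at (318,295), and the shelf stands on the left with its legs. In the top view, the shelf board's corners are at about (102,138), (245,113), (253,165) and (108,188). The rack is at about (337,203), with the large hoop at about (357,203), and the jar is at (255,262).

```bash
cat > h.py <<'E'
import numpy as np, cv2
from workcell import ctrl
from scipy.spatial.transform import Rotation as R
def cam(n):
    o=ctrl.get_obs(); d=ctrl.get_image(n)
    if n=="wrist":
        T=np.eye(4);T[:3,:3]=R.from_rotvec(o["orientation"]).as_matrix();T[:3,3]=o["ee_pos"]
        d["extrinsics"]=T@d["tool_from_camera"]
    return d
def ray(d,uv):
    E=d["extrinsics"];v=np.array([(uv[0]-d["cx"])/d["fx"],-(uv[1]-d["cy"])/d["fy"],-1])
    return E[:3,3],E[:3,:3]@v
def onz(d,uv,z):
    c,v=ray(d,uv);return c+v*(z-c[2])/v[2]
def proj(d,p):
    E=d["extrinsics"];q=E[:3,:3].T@(np.asarray(p,float)-E[:3,3])
    return np.array([d["cx"]-d["fx"]*q[0]/q[2],d["cy"]+d["fy"]*q[1]/q[2]])
def tri(obs):
    A=np.zeros((3,3));b=np.zeros(3)
    for d,uv in obs:
        c,v=ray(d,uv);v=v/np.linalg.norm(v);M=np.eye(3)-np.outer(v,v);A+=M;b+=M@c
    return np.linalg.solve(A,b)
E
python3 - <<'E'
from h import *
d=cam("top");im=d["image"]
print(all(k not in d for k in("dist","distortion")))
hsv=cv2.cvtColor(im,cv2.COLOR_RGB2HSV)
m=cv2.inRange(hsv,(10,70,150),(30,255,255));m[:, :95]=0;m[200:]=0;m[:100]=0;m[:,262:]=0
m=cv2.morphologyEx(m,cv2.MORPH_OPEN,np.ones((3,3)))
cs,_=cv2.findContours(m,0,2);c=max(cs,key=cv2.contourArea)
r=cv2.minAreaRect(c);print(r);
for p in cv2.boxPoints(r): print(p,onz(d,p,413).round(0))
print("jar",onz(d,(255,262),102).round(0))
cv2.imwrite("pics/c1.png",cv2.resize(im[90:280,90:390,::-1],None,fx=2.6,fy=2.6,interpolation=2))
s=cam("scene");cv2.imwrite("pics/c2.png",cv2.resize(s["image"][130:330,240:400,::-1],None,fx=3,fy=3,interpolation=2))
E
```

```text
True
((176.8719940185547, 150.29598999023438), (52.950096130371094, 150.9793243408203), 79.69515228271484)
[ 97.86398 137.75198] [662. 345. 413.]
[246.408   110.74399] [723. -10. 413.]
[255.88 162.84] [596. -32. 413.]
[107.33598 189.84799] [536. 319. 413.]
jar [366. -15. 102.]
```

View pics/c1.png

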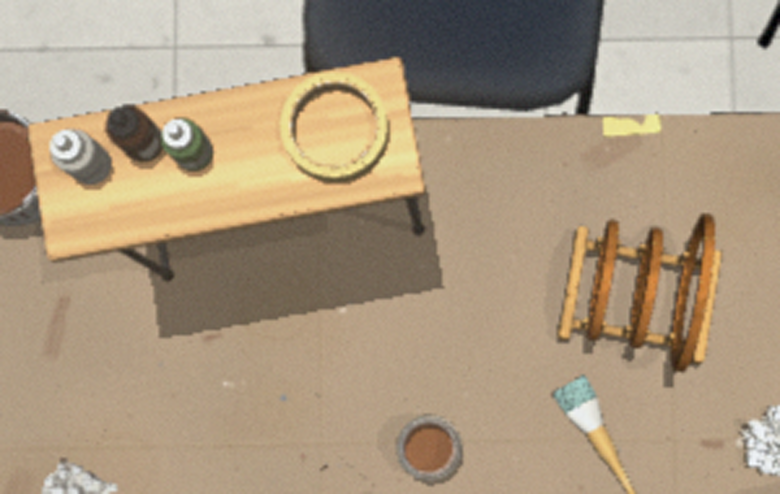

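View pics/c2.png

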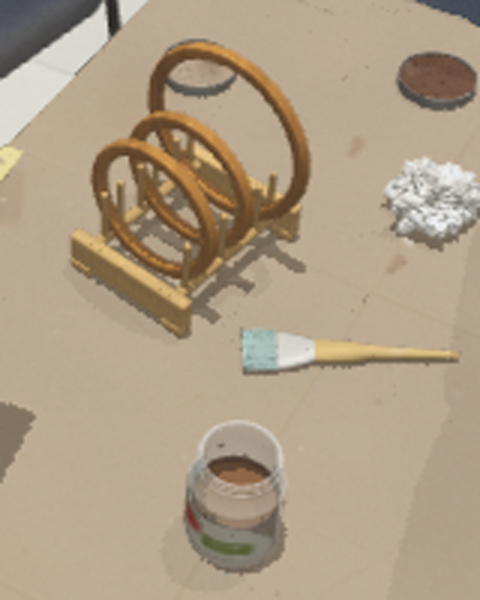

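The close crops show the large hoop's top-view ends at about full-frame (362,173) and (351.5,231.5). The refined shelf corners are (101.5,138), (244,112), (253,164) and (109,189). The large hoop is in the rack place nearest −y.

```bash
python3 - <<'E'
from h import *
t=cam("top");s=cam("scene")
c=[onz(t,p,413)[:2] for p in [(101.5,138),(244,112.3),(253,163.5),(109.2,189)]]
c=np.array(c);print("shelf",c.round(0).tolist(),[np.linalg.norm(c[i]-c[(i+1)%4]).round() for i in range(4)])
y=(c[0]+c[3]-c[1]-c[2]);y/=np.linalg.norm(y);x=np.array([y[1],-y[0]])
o=c.mean(0)-15*x;print("yaw",np.degrees(np.arctan2(x[1],x[0])).round(1),"hook xy",o.round(0))
hook=np.r_[o,250]; print("hook proj scene",proj(s,hook))
# hoops: mask
for n,d,roi in(("top",t,(300,160,385,245)),("scene",s,(255,130,360,250))):
    hsv=cv2.cvtColor(d["image"],cv2.COLOR_RGB2HSV)
    m=cv2.inRange(hsv,(5,150,60),(17,255,215))
    k=np.zeros_like(m);k[roi[1]:roi[3],roi[0]:roi[2]]=255;m&=k
    cs,_=cv2.findContours(m,0,2)
    for q in sorted(cs,key=cv2.contourArea)[-4:]:
        q=q[:,0];print(n,cv2.contourArea(q),"T",q[q[:,1].argmin()],"B",q[q[:,1].argmax()],"L",q[q[:,0].argmin()],"R",q[q[:,0].argmax()])
a=onz(t,(362.3,173),113);b=onz(t,(351.5,231.5),113)
print("hoop ends",a.round(),b.round(),np.linalg.norm(a-b),"mid",(a+b)/2)
# scene check: project predicted circle
h=(a-b)/np.linalg.norm(a-b);C=(a+b)/2;C[2]=113
print("heading",np.degrees(np.arctan2(h[1],h[0])))
im=s["image"][:,:,::-1].copy();it=t["image"][:,:,::-1].copy()
for r in(76,90):
  for th in np.linspace(0,2*np.pi,60):
    P=C+r*(np.cos(th)*h+np.sin(th)*np.array([0,0,1]))
    for I,d in((im,s),(it,t)): cv2.circle(I,tuple(np.round(proj(d,P)).astype(int)),0,(255,255,0),-1)
cv2.circle(im,tuple(np.round(proj(s,hook)).astype(int)),1,(0,255,0),-1)
A=cv2.resize(im[120:290,140:360],None,fx=2.5,fy=2.5);B=cv2.resize(it[150:250,290:390],None,fx=2.4,fy=2.4)
o=np.zeros((425,790,3),np.uint8);o[:,:550]=A;o[:240,550:]=B;cv2.imwrite("pics/chk.png",o)
E
```

```text
shelf [[661.0, 336.0], [719.0, -5.0], [594.0, -25.0], [538.0, 315.0]] [np.float64(345.0), np.float64(126.0), np.float64(344.0), np.float64(125.0)]
yaw 9.5 hook xy [613. 153.]
hook proj scene [175.72304327 241.65850516]
top 180.5 T [325 175] B [317 219] L [316 214] R [327 184]
top 232.5 T [341 179] B [333 222] L [332 218] R [344 187]
top 469.5 T [361 173] B [350 231] L [348 221] R [364 188]
scene 44.5 T [278 203] B [294 219] L [278 203] R [299 219]
scene 96.0 T [291 167] B [322 198] L [290 168] R [323 198]
scene 96.5 T [305 144] B [341 183] L [298 147] R [341 183]
scene 184.5 T [283 176] B [310 210] L [278 178] R [317 198]
hoop ends [ 622. -334.  113.] [ 450. -297.  113.] 175.92970786768754 mid [ 536.15750969 -315.2236017   113.        ]
heading -12.11220556696594
```

View pics/chk.png

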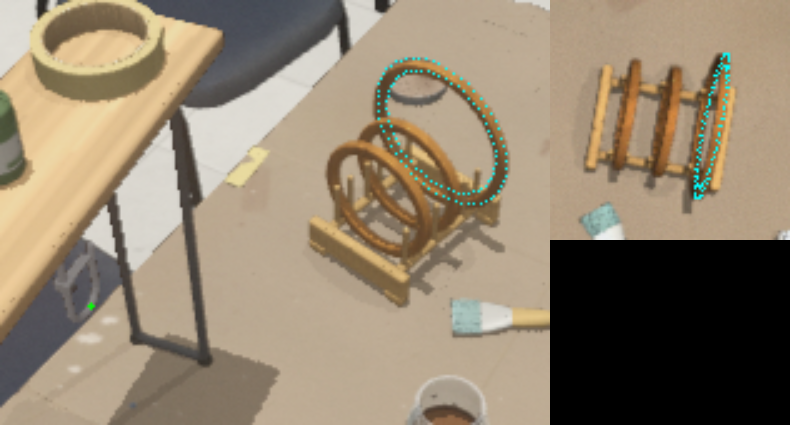

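The overlaid circle matches the large hoop in both views. The hook is visible under the shelf at about (82,290) in the crop, and the predicted seat lands near its bend. Next I move above the hoop.

Emit:
servo_tool(
  increments=[
    [33.5, 27.5, 8, 0, 0, -31, 0.2],
    [33.5, 27.5, 8, 0, 0, -31, 0.2],
    [33.5, 27.5, 8, 0, 0, -31, 0.2],
    [33.5, 27.5, 8, 0, 0, -31, 0.2],
    [33.5, 27.5, 8, 0, 0, -31, 0.2],
    [33.5, 27.5, 8, 0, 0, -31, 0.2],
    [33.5, 27.5, 8, 0, 0, -31, 0.2],
    [33.5, 27.5, 8, 0, 0, -31, 0.2],
    [33.5, 27.5, 8, 0, 0, -31, 0.2],
    [33.5, 27.5, 8, 0, 0, -31, 0.2],
    [33.5, 27.5, 8, 0, 0, -31, 0.2],
    [33.5, 27.5, 8, 0, 0, -31, 0.2],
    [33.5, 27.5, 8, 0, 0, -31, 0.2],
    [33.5, 27.5, 8, 0, 0, -31, 0.2],
    [33.5, 27.5, 8, 0, 0, -31, 0.2],
    [33.5, 27.5, 8, 0, 0, -31, 0.2],
  ],
)

```text
t: 1.63
ee_pos: [534.4, -317.9, 302.3]
orientation: [-3.123, 0.339, 0.001]
ft_force: [-0.5, -0.6, -0.4]
width: 52.5
grasp_force: 0.0
```

```bash
python3 - <<'E'
from h import *
d=cam("wrist");print(np.round(d["tool_from_camera"],2).tolist(),d["fx"])
o=ctrl.get_obs();print(o["ee_pos"],o["orientation"],o["width"],o["qpos"].round(2))
C=np.array([536,-315,113.]);print(proj(d,C+[0,0,83]))
cv2.imwrite("pics/w1.png",d["image"][:,:,::-1]);np.save("w1.npy",d,allow_pickle=True)
E
```

```text
[[0.0, 0.96, 0.28, 78.68], [1.0, -0.0, -0.0, -0.86], [-0.0, 0.28, -0.96, -163.58], [0.0, 0.0, 0.0, 1.0]] 311.7410409588558
[ 534.56557048 -317.84995018  302.39729514] [-3.12308913e+00  3.38801913e-01  9.44012154e-04] 52.77002705070592 [-0.56  0.34  1.56 -0.    1.24  1.23]
[283.39657358 207.46589807]
```

View pics/w1.png

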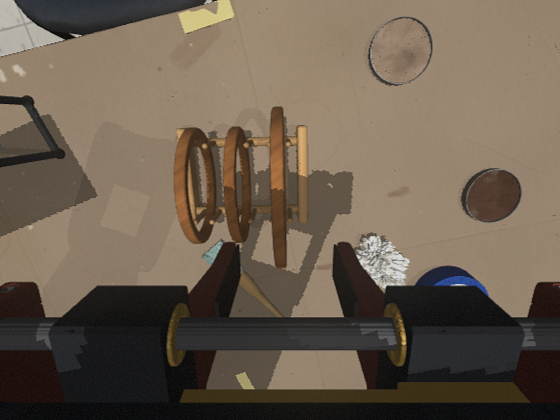

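The large hoop is seen edge-on from (277,107) to (281,265), between the fingers. The small hoops are at x≈195 and 237.

```bash
python3 - <<'E'
from h import *
d=np.load("w1.npy",allow_pickle=True).item();im=d["image"]
hsv=cv2.cvtColor(im,cv2.COLOR_RGB2HSV)
m=cv2.inRange(hsv,(5,120,50),(18,255,225));m[:,:260]=0;m[:,296:]=0;m[:100]=0;m[275:]=0
for v in(112,140,160,180,200,220,240,258):
    x=np.flatnonzero(m[v]);print(v,x.min() if len(x) else 0,x.max() if len(x) else 0,len(x))
ys=np.flatnonzero(m.sum(1));print(ys.min(),ys.max())
a=onz(d,(277,107),113);b=onz(d,(281,265),113);h=a-b
print(a,b,np.linalg.norm(h),(a+b)/2,np.degrees(np.arctan2(h[1],h[0])))
p=onz(d,(279,190),203);print("top",p)
E
```

```text
112 272 282 11
140 260 295 30
160 270 284 15
180 270 284 15
200 271 285 15
220 271 291 18
240 273 285 13
258 275 285 11
107 267
[ 624.01730627 -326.78672583  113.        ] [ 440.52973575 -290.11305432  113.        ] 187.11666606286704 [ 532.27352101 -308.44989008  113.        ] -11.302773562752087
top [ 554.09558306 -315.17917004  203.        ]
```

Emit:
servo_tool(
  increments=[
    [0, 0.75, -4, 0, 0, 1, 0.2],
    [0, 0.75, -8, 0, 0, 1, 0.2],
    [0, 0.75, -11, 0, 0, 1, 0.2],
    [0, 0.75, -12.4, 0, 0, 1, 0.2],
    [0, 0.75, -12.4, 0, 0, 1, 0.2],
    [0, 0.75, -12.4, 0, 0, 1, 0.2],
    [0, 0.75, -12.4, 0, 0, 1, -1],
    [0, 0.75, -12.4, 0, 0, 1, -1],
    [0, 0.75, -12.4, 0, 0, 1, -1],
    [0, 0.75, -12.4, 0, 0, 1, -1],
    [0, 0.75, -12.4, 0, 0, 1, -1],
    [0, 0.75, -12.4, 0, 0, 1, -1],
    [0, 0.75, -12.4, 0, 0, 1, -1],
    [0, 0.75, -12.4, 0, 0, 1, -1],
  ],
)

```text
t: 2.85
ee_pos: [535.8, -309.5, 179.0]
orientation: [3.126, -0.309, 0.001]
ft_force: [0.1, -0.3, 2.5]
width: 12.1
grasp_force: 30.0
```

Emit:
servo_tool(
  increments=[
    [0, 0, 1.5, 0, 0, 0, -1],
    [0, 0, 4, 0, 0, 0, -1],
    [0, 0, 7, 0, 0, 0, -1],
    [0, 0, 10, 0, 0, 0, -1],
    [0, 0, 13, 0, 0, 0, -1],
    [0, 0, 16, 0, 0, 0, -1],
    [0, 0, 18, 0, 0, 0, -1],
    [0, 0, 18, 0, 0, 0, -1],
    [0, 0, 18, 0, 0, 0, -1],
  ],
)

```text
t: 3.6
ee_pos: [535.9, -309.5, 359.4]
orientation: [3.126, -0.308, 0.003]
ft_force: [-0.5, -1.1, -0.8]
width: 11.7
grasp_force: 30.0
```

```bash
python3 - <<'E'
from h import *
o=ctrl.get_obs();R0=R.from_rotvec(o["orientation"]);p=o["ee_pos"]
Rt=R.from_euler("z",9.5,degrees=True)*R.from_euler("y",-50,degrees=True)*R.from_rotvec([np.pi,0,0])
print(p,o["width"],o["ft_force"],(np.array([474.4,69,292])-p)/10,np.degrees((Rt*R0.inv()).as_rotvec()))
E
```

```text
[ 535.92530649 -309.48924672  359.37093444] 11.696130343746981 [-0.47307533 -1.07912092 -0.83706454] [-6.15253065 37.84892467 -6.73709344] [ -0.74284407 -50.146355    19.4526801 ]
```

Emit:
servo_tool(
  increments=[
    [-1, 4, 0, 0, -5, 2, -1],
    [-2, 7.5, 0, 0, -11, 4, -1],
    [-3, 11, 0, 0, -16, 6.5, -1],
    [-3.5, 14.5, 0, 0, -22, 8.5, -1],
    [-4, 18, 0, 0, -28, 11, -1],
    [-4.5, 21.5, -1, 0, -34, 13, -1],
    [-5, 25, -2, 0, -39, 15, -1],
    [-5.5, 28.5, -3, -0.5, -45, 17.5, -1],
    [-6, 32, -4, -0.7, -50, 19.5, -1],
    [-6, 35, -5, -0.7, -50, 19.5, -1],
    [-6.2, 37.8, -6.7, -0.7, -50, 19.5, -1],
    [-6.2, 37.8, -6.7, -0.7, -50, 19.5, -1],
    [-6.2, 37.8, -6.7, -0.7, -50, 19.5, -1],
    [-6.2, 37.8, -6.7, -0.7, -50, 19.5, -1],
  ],
)

```text
t: 4.77
ee_pos: [471.7, 64.7, 287.1]
orientation: [-2.772, -0.238, -1.279]
ft_force: [-0.3, -6.1, -0.5]
width: 11.9
grasp_force: 30.0
```

```bash
python3 - <<'E'
from h import *
o=ctrl.get_obs();print(o["ee_pos"],np.degrees(R.from_rotvec(o["orientation"]).as_matrix()[:,2]*1).round(1),o["qpos"].round(2),o["width"])
d=cam("wrist");s=cam("scene")
hook=np.array([613,153,250.]);print(proj(d,hook),proj(d,hook+[0,0,51]),proj(s,hook),proj(s,hook+[0,0,51]))
np.save("w2.npy",d,allow_pickle=True);np.save("s2.npy",s,allow_pickle=True)
A=d["image"][:,:,::-1];B=cv2.resize(s["image"][190:290,130:230,::-1],(420,420),interpolation=2)
A=cv2.resize(A[:,130:510],(380,420));cv2.imwrite("pics/w2.png",np.hstack([A,B]))
E
```

```text
[471.74638168  64.72364111 287.11987824] [ 42.9   7.8 -37.2] [ 0.04 -0.12  2.43  1.83  0.11 -0.34] 11.945404658863735
[220.64036491 126.42528887] [209.09244258  77.68691357] [175.79195836 241.74990192] [171.88544653 224.25829388]
```

View pics/w2.png

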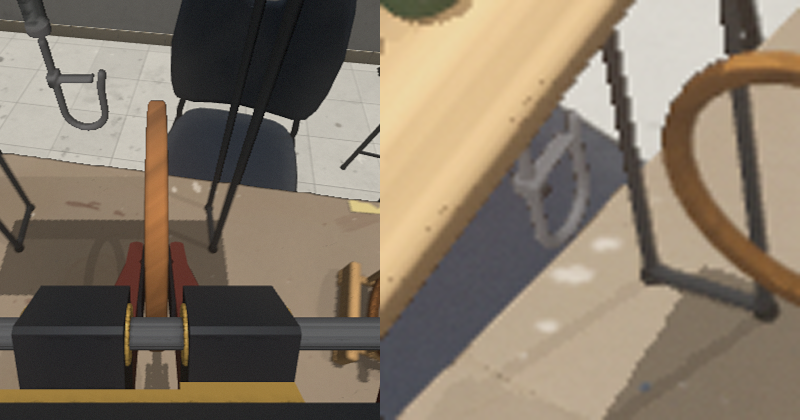

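The left view (wrist) shows the hook's bend bottom at full-frame (213,125), the tip of its free leg at (231,73), and the latch level from (182,78) to (225,76). The right view (scene crop) shows the bend at about full-frame (171,247) and the tip at about (176,217).

```bash
python3 - <<'E'
from h import *
d=np.load("w2.npy",allow_pickle=True).item();s=np.load("s2.npy",allow_pickle=True).item()
Rs=R.from_euler("z",9.5,degrees=True).as_matrix()
for n,w,sc,off in(("bend",(213,125),(171,247.3),(0,0,246.5)),("tip",(231.5,73),(176.4,217.5),(0,-21.5,303)),("hinge",(182,78),(164.5,233.5),(0,18.5,297))):
    p=tri([(d,w),(s,sc)]);e=p-Rs@np.array(off)
    print(n,p.round(1),"origin est",e.round(1),"resid",(proj(d,p)-w).round(1),(proj(s,p)-sc).round(1),"wrist ray at known z ->origin",(onz(d,w,off[2])-Rs@np.array(off)).round(1)[:2])
E
```

```text
bend [618.3 164.1 243.4] origin est [618.3 164.1  -3.1] resid [-0.6  1.6] [-0.4 -0.7] wrist ray at known z ->origin [617.3 162.6]
tip [616.5 135.4 303.5] origin est [6.129e+02 1.566e+02 5.000e-01] resid [-0.6  1.5] [-0.2 -0.6] wrist ray at known z ->origin [615.6 156.9]
hinge [612.  176.5 298.4] origin est [615.1 158.2   1.4] resid [-0.1  0.4] [-0.1 -0.2] wrist ray at known z ->origin [617.5 159.4]
```

Emit:
servo_tool(
  increments=[
    [3, 0.6, 0, 0, 0, 0, -1],
    [6, 1.2, 0, 0, 0, 0, -1],
    [9, 1.8, 0, 0, 0, 0, -1],
    [11, 2.3, 0, 0, 0, 0, -1],
    [12.5, 2.7, 0, 0, 0, 0, -1],
    [12.5, 2.7, 0, 0, 0, 0, -1],
    [12.5, 2.7, 0, 0, 0, 0, -1],
    [12.5, 2.7, 0, 0, 0, 0, -1],
  ],
)

```text
t: 5.53
ee_pos: [597.6, 85.1, 284.0]
orientation: [-2.756, -0.242, -1.291]
ft_force: [0.1, -0.0, -0.8]
width: 11.8
grasp_force: 30.0
```

```bash
cat > st.py <<'E'
from h import *
Rs=R.from_euler("z",9.5,degrees=True).as_matrix();O=np.array([616,159,0.])
def st():
    o=ctrl.get_obs();M=Rs.T@R.from_rotvec(o["orientation"]).as_matrix();t=Rs.T@(o["ee_pos"]-O)
    c=t+66*M[:,2]
    print("t",round(float(o["t"]),2),"TCP shelf",t.round(1),"centre",c.round(1),"contact z at x=0,mid-rim inner",(c[2]+np.sqrt(76**2-c[0]**2)).round(1))
    print("tool z",M[:,2].round(3),"tool y",M[:,1].round(3),"F",o["ft_force"].round(1),"M",o["moment"].round(2),"q",o["qpos"].round(2),"w",o["width"].round(1))
E
python3 -c "
from st import *;st()"
```

```text
t 5.53 TCP shelf [-30.4 -69.8 284. ] centre [ 20.4 -68.5 241.9] contact z at x=0,mid-rim inner 315.1Traceback (most recent call last):
  File "<string>", line 2, in <module>
    from st import *;st()
                     ~~^^
  File "st.py", line 7, in st
    print("tool z",M[:,2].round(3),"tool y",M[:,1].round(3),"F",o["ft_force"].round(1),"M",o["moment"].round(2),"q",o["qpos"].round(2),"w",o["width"].round(1))
                                                                                                                                           ^^^^^^^^^^^^^^^^
AttributeError: 'float' object has no attribute 'round'
```

```bash
sed -i 's/o\["width"\].round(1)/round(float(o["width"]),1)/' st.py; python3 -c "
from st import *;st()"
```

```text
t 5.53 TCP shelf [-30.4 -69.8 284. ] centre [ 20.4 -68.5 241.9] contact z at x=0,mid-rim inner 315.1
tool z [ 0.769  0.02  -0.639] tool y [ 0.015 -1.    -0.013] F [ 0.1 -0.  -0.8] M [-0.07  0.43  0.01] q [ 0.08  0.12  2.21  2.18  0.11 -0.67] w 11.8
```

Emit:
servo_tool(
  increments=[
    [0, 0, 0, 0.5, -3, 0, -1],
    [0, 0, 0, 1, -6, 0, -1],
    [0, 0, 0, 1, -6, 0, -1],
    [0, 0, 0, 1, -6, 0, -1],
    [0, 0, 0, 1, -6, 0, -1],
    [0, 0, 0, 1, -6, 0, -1],
  ],
)

```text
t: 6.03
ee_pos: [597.9, 85.7, 285.0]
orientation: [-2.675, -0.237, -1.434]
ft_force: [-0.1, 0.4, -0.0]
width: 11.9
grasp_force: 30.0
```

```bash
python3 -c "
from st import *;st()"
```

```text
t 6.03 TCP shelf [-30.  -69.3 285. ] centre [ 25.  -67.9 248.5] contact z at x=0,mid-rim inner 320.3
tool z [ 0.833  0.021 -0.553] tool y [ 0.017 -1.    -0.012] F [-0.1  0.4 -0. ] M [-0.04  0.45 -0.02] q [ 0.07  0.14  2.27  2.76  0.27 -1.26] w 11.9
```

Emit:
servo_tool(
  increments=[
    [-0.35, 2.1, 0, 0, 0, 0, -1],
    [-0.7, 4.2, 0, 0, 0, 0, -1],
    [-1, 6.2, 0, 0, 0, 0, -1],
    [-1, 6.2, 0, 0, 0, 0, -1],
    [-1, 6.2, 0, 0, 0, 0, -1],
    [-1, 6.2, 0, 0, 0, 0, -1],
  ],
)

```text
t: 6.53
ee_pos: [588.7, 148.4, 285.6]
orientation: [-2.673, -0.239, -1.436]
ft_force: [-0.3, 0.6, -0.7]
width: 11.8
grasp_force: 30.0
```

```bash
python3 -c "
from st import *;st()
d=cam('wrist');s=cam('scene')
A=d['image'][:300,120:440,::-1];B=cv2.resize(s['image'][190:290,120:220,::-1],(400,400),interpolation=2)
A=cv2.resize(A,(400,375));A=np.vstack([A,np.zeros((25,400,3),np.uint8)]);cv2.imwrite('pics/w3.png',np.hstack([A,B]))"
```

```text
t 6.53 TCP shelf [-28.7  -5.9 285.6] centre [ 26.4  -4.5 249.2] contact z at x=0,mid-rim inner 320.5
tool z [ 0.834  0.022 -0.551] tool y [ 0.019 -1.    -0.012] F [-0.3  0.6 -0.7] M [-0.13  0.45 -0.  ] q [ 0.25  0.15  2.26  3.34  0.26 -1.72] w 11.8
```

View pics/w3.png

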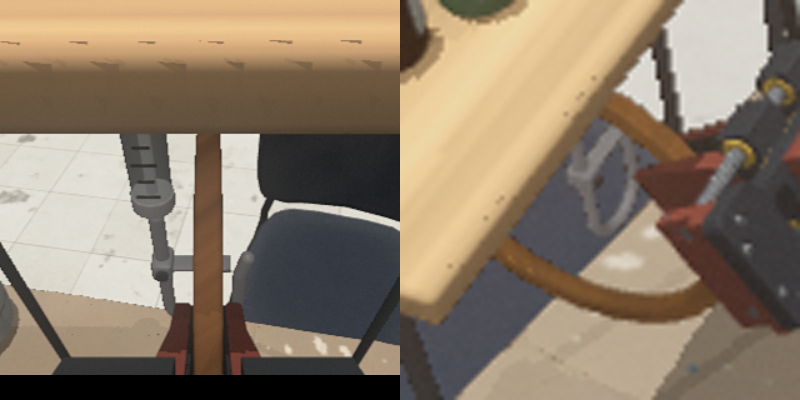

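The wrist view shows the rim (x≈208) over the latch, between the shank (x≈162) and the tip (x≈247). The hook is inside the hole in both views. Next I press down.

Emit:
servo_tool(
  increments=[
    [0, 0, -0.8, 0, 0, 0, -1],
    [0, 0, -1.6, 0, 0, 0, -1],
    [0, 0, -2.2, 0, 0, 0, -1],
    [0, 0, -2.8, 0, 0, 0, -1],
    [0, 0, -3.4, 0, 0, 0, -1],
    [0, 0, -4, 0, 0, 0, -1],
    [0, 0, -4.6, 0, 0, 0, -1],
    [0, 0, -5, 0, 0, 0, -1],
    [0, 0, -5, 0, 0, 0, -1],
  ],
)

```text
t: 7.38
ee_pos: [588.9, 147.9, 234.3]
orientation: [-2.675, -0.237, -1.435]
ft_force: [-0.5, -2.5, 3.8]
width: 11.9
grasp_force: 30.0
```

```bash
python3 -c "
from st import *;st()"
```

```text
t 7.38 TCP shelf [-28.5  -6.5 234.3] centre [ 26.5  -5.1 197.9] contact z at x=0,mid-rim inner 269.1
tool z [ 0.833  0.021 -0.552] tool y [ 0.017 -1.    -0.011] F [-0.5 -2.5  3.8] M [-0.1  -0.08 -0.32] q [ 0.25  0.27  2.3   3.27  0.41 -1.64] w 11.9
```

Emit:
servo_tool(
  increments=[
    [0, 0, -0.6, 0, 0, 0, -1],
    [0, 0, -1.2, 0, 0, 0, -1],
    [0, 0, -1.8, 0, 0, 0, -1],
    [0, 0, -2.4, 0, 0, 0, -1],
    [0, 0, -3, 0, 0, 0, -1],
    [0, 0, -3, 0, 0, 0, -1],
  ],
)

```text
t: 7.88
ee_pos: [588.5, 147.7, 203.6]
orientation: [-2.677, -0.237, -1.433]
ft_force: [-0.3, -1.9, 2.7]
width: 12.0
grasp_force: 30.0
```

```bash
python3 -c "
from st import *;st()"
```

```text
t 7.88 TCP shelf [-29.   -6.6 203.6] centre [ 25.9  -5.3 167.1] contact z at x=0,mid-rim inner 238.5
tool z [ 0.833  0.02  -0.553] tool y [ 0.017 -1.    -0.011] F [-0.3 -1.9  2.7] M [-0.11 -0.15 -0.4 ] q [ 0.25  0.35  2.31  3.25  0.51 -1.62] w 12.0
```

Emit:
servo_tool(
  increments=[
    [0, 0, -0.6, 0, 0, 0, -1],
    [0, 0, -1.2, 0, 0, 0, -1],
    [0, 0, -1.8, 0, 0, 0, -1],
    [0, 0, -2.4, 0, 0, 0, -1],
    [0, 0, -3, 0, 0, 0, -1],
    [0, 0, -3, 0, 0, 0, -1],
  ],
)

```text
t: 8.38
ee_pos: [588.6, 148.2, 173.9]
orientation: [-2.676, -0.239, -1.434]
ft_force: [-2.5, 2.4, 4.4]
width: 11.6
grasp_force: 30.0
```

```bash
python3 -c "
from st import *;st()
d=cam('wrist');s=cam('scene')
A=d['image'][:300,120:440,::-1];B=cv2.resize(s['image'][190:290,120:220,::-1],(400,400),interpolation=2)
A=cv2.resize(A,(400,375));A=np.vstack([A,np.zeros((25,400,3),np.uint8)]);cv2.imwrite('pics/w4.png',np.hstack([A,B]))"
```

```text
t 8.38 TCP shelf [-28.8  -6.2 173.9] centre [ 26.2  -4.8 137.4] contact z at x=0,mid-rim inner 208.8
tool z [ 0.833  0.021 -0.553] tool y [ 0.018 -1.    -0.011] F [-2.5  2.4  4.4] M [ 0.28 -0.29  0.67] q [ 0.25  0.43  2.32  3.23  0.6  -1.6 ] w 11.6
```

View pics/w4.png

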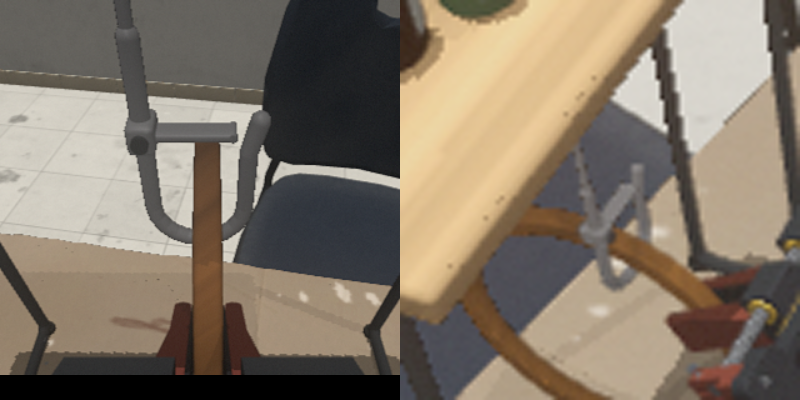

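The wrist view shows the latch level and shut at (135–235,132). The rim passes beneath it into the bend. Next I raise the hoop to its hanging height and centre it.

Emit:
servo_tool(
  increments=[
    [0, 0, 0.7, 0, 0, 0, -1],
    [0, 0, 1.4, 0, 0, 0, -1],
    [0, 0, 2.1, 0, 0, 0, -1],
    [-0.6, 0, 2.6, 0, 0, 0, -1],
    [-1.2, 0, 3, 0, 0, 0, -1],
    [-1.9, 0.05, 3, 0, 0, 0, -1],
    [-2.4, 0.05, 3, 0, 0, 0, -1],
    [-2.65, 0.05, 3, 0, 0, 0, -1],
    [-2.65, 0.05, 3, 0, 0, 0, -1],
    [-2.65, 0.05, 3, 0, 0, 0, -1],
    [-2.65, 0.05, 3, 0, 0, 0, -1],
  ],
)

```text
t: 9.4
ee_pos: [562.3, 148.3, 204.8]
orientation: [-2.675, -0.237, -1.435]
ft_force: [-0.5, -0.4, 1.1]
width: 11.9
grasp_force: 30.0
```

```bash
python3 -c "
from st import *;st()"
```

```text
t 9.4 TCP shelf [-54.7  -1.7 204.8] centre [  0.3  -0.3 168.3] contact z at x=0,mid-rim inner 244.3
tool z [ 0.833  0.021 -0.552] tool y [ 0.017 -1.    -0.011] F [-0.5 -0.4  1.1] M [-0.08  0.32 -0.17] q [ 0.27  0.33  2.36  3.28  0.53 -1.63] w 11.9
```

Emit:
servo_tool(
  increments=[
    [0, 0, 0.4, 0, 0, 0, -1],
    [0, 0, 0.8, 0, 0, 0, -1],
    [0, 0, 0.8, 0, 0, 0, -1],
    [0, 0, 0.8, 0, 0, 0, -1],
    [0, 0, 0.8, 0, 0, 0, -1],
  ],
)

```text
t: 9.82
ee_pos: [562.4, 148.4, 213.3]
orientation: [-2.675, -0.238, -1.436]
ft_force: [-0.2, 0.1, -0.7]
width: 11.7
grasp_force: 30.0
```

Emit:
servo_tool(
  increments=[
    [0, 0, -0.4, 0, 0, 0, -1],
    [0, 0, -0.4, 0, 0, 0, -1],
    [0, 0, -0.4, 0, 0, 0, -0.7],
    [0, 0, -0.4, 0, 0, 0, -0.6],
    [0, 0, -0.4, 0, 0, 0, -0.4],
    [0, 0, -0.4, 0, 0, 0, -0.2],
    [0, 0, -0.4, 0, 0, 0, 0],
    [0, 0, -0.4, 0, 0, 0, 0],
    [0, 0, -0.4, 0, 0, 0, 0],
  ],
)

```text
t: 10.57
ee_pos: [562.4, 148.4, 209.2]
orientation: [-2.675, -0.237, -1.436]
ft_force: [0.1, 0.1, -0.7]
width: 43.5
grasp_force: 0.0
```

```bash
python3 -c "
from st import *;st()"
```

```text
t 10.57 TCP shelf [-54.6  -1.6 209.2] centre [  0.4  -0.2 172.8] contact z at x=0,mid-rim inner 248.8
tool z [ 0.834  0.021 -0.552] tool y [ 0.017 -1.    -0.011] F [ 0.1  0.1 -0.7] M [-0.05  0.36 -0.02] q [ 0.27  0.32  2.36  3.28  0.52 -1.63] w 43.5
```

Emit:
servo_tool(
  increments=[
    [-1.6, -0.3, 1.1, 0, 0, 0, 0],
    [-3.3, -0.55, 2.2, 0, 0, 0, 0],
    [-5, -0.8, 3.3, 0, 0, 0, 0],
    [-6.6, -1.1, 4.4, 0, 0, 0, 0],
    [-8.2, -1.4, 5.5, 0, 0, 0, 0],
    [-9.9, -1.65, 6.6, 0, 0, 0, 0],
    [-9.9, -1.65, 6.6, 0, 0, 0, 0],
    [-9.9, -1.65, 6.6, 0, 0, 0, 0],
    [-9.9, -1.65, 6.6, 0, 0, 0, 0],
    [-9.9, -1.65, 6.6, 0, 0, 0, 0],
    [-9.9, -1.65, 6.6, 0, 0, 0, 0],
    [-9.9, -1.65, 6.6, 0, 0, 0, 0],
    [-9.9, -1.65, 6.6, 0, 0, 0, 0],
    [-9.9, -1.65, 6.6, 0, 0, 0, 0],
    [-9.9, -1.65, 6.6, 0, 0, 0, 0],
    [-9.9, -1.65, 6.6, 0, 0, 0, 0],
    [-9.9, -1.65, 6.6, 0, 0, 0, 0],
    [-9.9, -1.65, 6.6, 0, 0, 0, 0],
    [-9.9, -1.65, 6.6, 0, 0, 0, 0],
    [-9.9, -1.65, 6.6, 0, 0, 0, 0],
  ],
)

```text
t: 12.23
ee_pos: [463.4, 131.9, 275.2]
orientation: [-2.675, -0.238, -1.436]
ft_force: [0.3, -0.2, 0.4]
width: 43.8
grasp_force: 0.0
```

Emit:
servo_tool(
  increments=[
    [0, 0, 0, 0, 0, 0, 0],
    [0, 0, 0, 0, 0, 0, 0],
    [0, 0, 0, 0, 0, 0, 0],
    [0, 0, 0, 0, 0, 0, 0],
    [0, 0, 0, 0, 0, 0, 0],
    [0, 0, 0, 0, 0, 0, 0],
    [0, 0, 0, 0, 0, 0, 0],
    [0, 0, 0, 0, 0, 0, 0],
    [0, 0, 0, 0, 0, 0, 0],
    [0, 0, 0, 0, 0, 0, 0],
    [0, 0, 0, 0, 0, 0, 0],
    [0, 0, 0, 0, 0, 0, 0],
    [0, 0, 0, 0, 0, 0, 0],
    [0, 0, 0, 0, 0, 0, 0],
    [0, 0, 0, 0, 0, 0, 0],
    [0, 0, 0, 0, 0, 0, 0],
    [0, 0, 0, 0, 0, 0, 0],
    [0, 0, 0, 0, 0, 0, 0],
    [0, 0, 0, 0, 0, 0, 0],
    [0, 0, 0, 0, 0, 0, 0],
  ],
)

```text
t: 13.9
ee_pos: [463.4, 131.9, 275.2]
orientation: [-2.675, -0.238, -1.436]
ft_force: [0.1, 0.6, -0.2]
width: 43.7
grasp_force: 0.0
```

```bash
python3 -c "
from st import *
import time
a=cam('wrist')['image']
for _ in range(8): b=cam('wrist')['image']
s=cam('scene')['image']
print(np.percentile(np.abs(a.astype(int)-b).max(2)[:280],[50,90,99,99.8]),ctrl.get_obs()['t'])
A=cv2.resize(b[:320,100:460,::-1],(400,356));B=cv2.resize(s[130:330,120:320,::-1],(356,356),interpolation=2)
cv2.imwrite('pics/w5.png',np.hstack([A,B]))"
```

```text
[2. 4. 6. 8.] 14.4
```

View pics/w5.png

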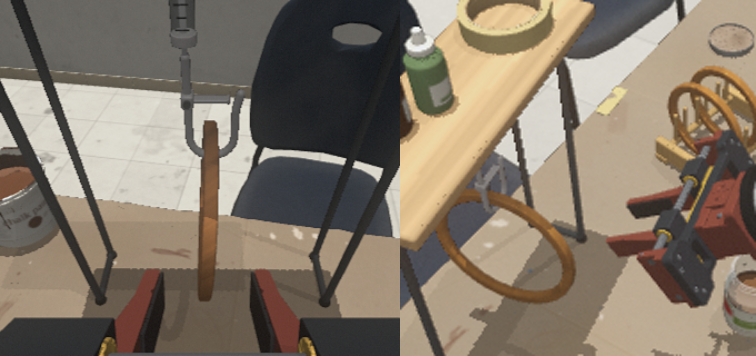

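The hoop hangs in the bend at (210,150) with the latch shut above it at (190–230,100). Nothing is moving, the gripper is clear, and the small hoops and the jar are still in place.

```bash
python3 -c "
from workcell import ctrl;print(ctrl.close_job())"
```

```text
the job is handed in; nothing more can be done
None
```

I handed the job in at about 14.4 s: in the last pictures the large hoop hung still in the hook's bend with the latch shut above the rim, the gripper was clear, and the small hoops and jar looked undisturbed; the hand-in call returned no verdict.

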